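# Set the extractor speed and start it

## Task

Set the fume extractor's controller to speed 5 and start it: with a fingertip, push the orange selector round clockwise to the fifth click from the red dot (off; each click is one speed, and it may already stand a few clicks on) without running past it, then press the green button fully down and let it come back up. Push gently, and do not press the button before the speed is set. Grip and lift nothing, do not shove the controller away, and leave the small things round it where they are.

Things in the scene. Friction and masses are not known exactly. Their poses are not given: they have to be found in the camera images.
- controller: Grey box with a black top plate, 200 (x) by 160 (y) by 48 mm high, loose on rubber feet, about 2 kg. Origin: centre of its underside; y points left, x away from the operator. The selector axis is at x = +25 mm, y = 0, the start button at x = -70 mm, y = 0.
- off_mark (a point): Red dot on the top plate: the off place of the selector, 66 mm from its axis, 120 degrees from the box's +x toward its +y. From it, clockwise seen from above, follow eight white ticks, 30 degrees apart, that grow longer; speed 5, the fifth tick, is 30 degrees clockwise of the box's +x.
- selector (a joint): Angle of the selector in rad, growing clockwise seen from above: 0 at the red dot (off), 0.5236 (30 degrees) a click, so speed 5 is 2.618; speed 8, the last, is 4.189. A spring detent holds it at each click: it resists with up to about 0.12 N m, then once pushed past half-way (15 degrees) it snaps forward into the next click by itself.
- selector_tip (a point): End of the selector's orange pointer bar, at half its height, 58 mm from the axis. The bar is 13 mm wide, runs straight out from the axis; its sides are upright from 53 to 77 mm above the bench. It is pushed on its side, near the end (40 to 55 mm from the axis).
- selector_axis (a point): Point on the selector's vertical axis, at half the height of the pointer bar, 65 mm above the bench. The hub round it is 54 mm across at its foot and 42 mm from 12 mm above its foot up.
- start (a joint): Travel of the green start button in m: 0 up, 0.005 fully down. It springs back.
- start_top (a point): Centre of the top of the green start button's cap, 26 mm across, in a black housing; it is pressed straight down 5 mm, which takes 4 N.
- flux_pot: Bystander: low yellow and cream pot, 43 mm across, 19 mm high, loose, left of the controller. Origin: centre of its underside.
- white_dropper: Bystander: white dropper bottle, 22 mm across, 52 mm high, loose, right of the controller. Origin: centre of its underside.
- driver_blue: Bystander: small blue screwdriver lying, 135 mm long, 11 mm thick, loose, on the near side of the controller. Origin: centre of its underside.

How it is judged (in metres and radians):
On the way, in this order (a step that is already met when the one before it is completed fails the run):
1. the selector rests at speed 5 (value of joint selector between 2.488 and 2.748 rad), for 0.3 s.
2. the start button is pressed fully down with the selector at speed 5 (all of step 1 and value of joint start above 0.0038 m), for 0.05 s.
At the end, for the whole second after the job is handed in: The selector rests within 0.13 rad of speed 5 (2.618 rad), the start button has been pressed and is up again (within 1.5 mm), the controller stands level within 30 mm of where it stood, and the three bystanders are within 20 mm of where they stood (all of step 1 and velocity of joint selector between -0.1 and 0.1 rad/s and value of joint start below 0.0015 m and angle between controller's own z axis and vertical below 0.05 rad and distance of controller from where it was at the start of the episode below 0.03 m and linear speed of controller below 0.02 m/s and distance of each of flux_pot, white_dropper, driver_blue from where it was at the start of the episode below 0.02 m); the robot touches nothing.
It fails at once if the selector runs past speed 5, toward 6 (more than 0.29 rad beyond) (value of joint selector above 2.908 rad).
It fails at once if the start button is pressed (over 2.5 mm) while the selector is not at speed 5 (value of joint start above 0.0025 m and not (value of joint selector between 2.418 and 2.818 rad)).
It fails at once if the selector is gripped or pushed hard (over 15 N on the fingers) (contact force between the fingers and selector above 15 N).
It fails at once if the controller is lifted, tipped or shoved more than 30 mm (height (world z) of controller above 0.006 m or angle between controller's own z axis and vertical above 0.08 rad or distance of controller from where it was at the start of the episode above 0.03 m).
It fails at once if a bystander is moved more than 20 mm or lifted (distance of any of flux_pot, white_dropper, driver_blue from where it was at the start of the episode above 0.02 m).
It also fails if it takes over 51 s, if anything falls off the work surface, if the arm or the gripper's body presses on something with over 40 N, if the wrist force passes 120 N, or if a joint passes its speed limit or range.

## Robot

A 6-joint arm with a two-finger parallel gripper is mounted at the origin on a cart in front of the work surface, level with it; the furniture and walls round the work are solid. World frame = base frame: x ahead of the robot, y to its left, z up, the work surface at z = 0. Lengths are in mm, angles in rad, forces in N, time in s.
With the tool pointing down it reaches from about 325 to 900 mm from the base axis. Payload 6.1 kg.
Tool frame: the origin (TCP) lies at the very end of the fingers, on their centre line; the grasp point (between the pads) lies 19 mm behind it; z points along the fingers, y is the line along which they close (so a half turn about z gives the same grasp; the last joint's range is limited). The gripper opens to 87 mm and grips with 3 to 60 N. Pads are 19 mm wide; open, the fingers measure 117 mm over their backs; the gripper's body (75 mm by 190 mm) begins 51 mm behind the grasp point.
Start: joints at [-0.126, 0.22, 1.526, -0, 1.395, -0.126], TCP at [624.993, -0.003, 222.538] pointing down, gripper open.
Joint ranges: [-2.98, 2.98], [-0.91, 2.08], [0.09, 2.57], [-1.24, 4.39], [0.2, 2.65], [-2.68, 2.68]. Speed limits (rad/s): [2.57, 2.57, 3.01, 3.14, 3.14, 3.14].

## Interface

Orientations are given as a unit quaternion [w, x, y, z].
In Python, from cell import manip, hand, planner, imaging, ticket, spotter, telemetry gives the robot as it stands. Calls block until the motion is done:
- manip.move_to(position, orientation): joint-space move of the TCP to a pose.
- manip.move_linear(position, frame=None, max_speed=150, f_stop=None): straight line of the TCP; frame=None keeps the orientation; max_speed is the mean speed in mm/s. With f_stop (N) it stops when the force on the tool has changed by that much, and returns True; else False.
- manip.movej(angles): joint-space move.
- hand.gripper_to(opening, grip_force=None): finger opening in mm; grip_force is the grip in N (None keeps the last); returns when the fingers have stopped.
- manip.hold(seconds).
- planner.solve_ik(position, orientation): joint angles nearest the present ones, or None.
- imaging.read_camera(name): name is "side" or "top" or "wrist"; returns a dict with "img" (400x640x3 uint8, red, green, blue), "mtx" (3x3 intrinsics, pixels), "xyz" and "rotation" of the camera in the world. Camera axes: x right, y down, z forward; pixel columns grow to the right and rows downward; lengths in mm; the calibration is good to about 2 mm. A picture is of the moment at which its call begins. There is no depth.
A pose or a line that the arm cannot do raises manip.Unreachable and nothing moves.
- ticket.hand_in(): hands the job in; it is judged then, once.
Trained networks look in a picture, given as the dict that the camera call returned (one of the last four; its "shot" number tells which), for a name from the list of things; names that differ only in an ending like _2 or _b are one class to them, and where a whole thing is asked for, a point or a joint stands for the part that bears it (a point fixed in the world has none). Each returns a list of dicts, best first, with "p" (0 to 1); they miss things now and then, are a little off and sometimes report something else, mostly with a low value. They report only what shows in the picture. A call takes as long as a camera call.
- spotter.masks_of(picture, label): "pixels" (400x640 bool, what is visible of it) and "point" ([column, row] in pixels, amid what is visible of it).
- spotter.pinpoint(picture, label): "point" ([column, row] in pixels: a listed point, or the origin of a listed thing).
Readings, each from a call of its own:
- telemetry.read_t(): time.
- telemetry.read_q(): joint angles.
- telemetry.read_joint_vel(): joint speeds.
- telemetry.read_effort(): joint torques, N m.
- telemetry.read_ee_pos(): TCP position.
- telemetry.read_eef_rot(): TCP orientation.
- telemetry.read_wrist_force(): force on the tool from outside, world axes, zero at the start.
- telemetry.read_ft_torque(): the same for the moment, N m.
- telemetry.read_finger_gap(): finger opening in mm.
- telemetry.read_grip_force(): force on a finger pad.
Only numpy, scipy, OpenCV 4.12 (cv2) and the standard library are available. Lean on these libraries where they do the work, as an engineer would, in place of code of your own. Each camera call takes 0.05 s, during which the arm holds its last target. There are 200 camera calls.

## Working session

There is one attempt and no reset: what is moved stays moved. The work goes in short steps, each a Python script; the robot and the scene stay as the last script left them, time stands still between calls to the robot, and variables do not carry over. Pictures are saved under pics/ and viewed, at most 10 in all, crops included, and the job is handed in when it is done.

```bash
mkdir -p pics; ls
cat > h.py <<'E'
import numpy as np, cv2
from cell import manip, hand, planner, imaging, ticket, spotter, telemetry
def ray(p,uv,z):
    d=np.array(p["rotation"]).reshape(3,3)@np.linalg.solve(np.array(p["mtx"]),[uv[0],uv[1],1.]); o=np.array(p["xyz"])
    return (o+d*(z-o[2])/d[2])
def save(p,n): cv2.imwrite("pics/"+n,cv2.cvtColor(p["img"],cv2.COLOR_RGB2BGR))
Z=dict(controller=0,off_mark=48,selector_tip=65,selector_axis=65,start_top=None,flux_pot=0,white_dropper=0,driver_blue=0)
E
python3 - <<'E'
from h import *
for c in ("top","side"):
    p=imaging.read_camera(c); save(p,c+"0.png"); print(c,np.round(p["xyz"]),np.round(p["rotation"],2).tolist(),p["mtx"][0])
    for l,z in Z.items():
        for d in spotter.pinpoint(p,l)[:2]: print(l,round(d["p"],2),np.round(d["point"]),np.round(ray(p,d["point"],60 if z is None else z),1))
print(telemetry.read_eef_rot(),telemetry.read_t(),telemetry.read_finger_gap())
E
```

```text
pics
top [384. 160. 927.] [0.06, -0.7, 0.71, -0.04] [505.19763618   0.         321.22317577]Traceback (most recent call last):
  File "<stdin>", line 5, in <module>
  File "h.py", line 4, in ray
    d=np.array(p["rotation"]).reshape(3,3)@np.linalg.solve(np.array(p["mtx"]),[uv[0],uv[1],1.]); o=np.array(p["xyz"])
      ~~~~~~~~~~~~~~~~~~~~~~~~~~~~~~~^^^^^
ValueError: cannot reshape array of size 4 into shape (3,3)
```

Rotation is a quaternion.

```bash
sed -i 's/d=np.array(p\["rotation"\]).reshape(3,3)@/d=R.from_quat(p["rotation"],scalar_first=True).as_matrix()@/; 1a from scipy.spatial.transform import Rotation as R' h.py
python3 - <<'E'
from h import *
for c in ("top","side"):
    p=imaging.read_camera(c); save(p,c+"0.png"); print(c,np.round(p["xyz"]),np.round(p["rotation"],2).tolist(),p["mtx"][0])
    for l,z in Z.items():
        for d in spotter.pinpoint(p,l)[:2]: print(l,round(d["p"],2),np.round(d["point"]),np.round(ray(p,d["point"],60 if z is None else z),1))
print(telemetry.read_eef_rot(),telemetry.read_t(),telemetry.read_finger_gap())
E
```

```text
top [384. 160. 927.] [0.06, -0.7, 0.71, -0.04] [505.19763618   0.         321.22317577]
controller 0.7 [305. 190.] [525.7 212.8   0. ]
off_mark 0.62 [273. 185.] [527.3 267.3  48. ]
selector_tip 0.96 [284. 146.] [594.1 247.2  65. ]
selector_axis 0.66 [309. 169.] [553.2 202.5  65. ]
start_top 0.72 [296. 223.] [459.6 224.8  60. ]
flux_pot 0.7 [308. 191.] [523.  207.6   0. ]
flux_pot 0.63 [250. 156.] [591.4 317.4   0. ]
white_dropper 0.69 [357. 229.] [452.8 118.1   0. ]
driver_blue 0.81 [301. 255.] [405.8 220.9   0. ]
driver_blue 0.28 [270. 185.] [536.1 278.7   0. ]
side [235. 880. 466.] [0.1, -0.14, 0.84, -0.52] [378.1192546    0.         319.00702972]
controller 0.62 [300. 246.] [530.2 205.6   0. ]
off_mark 0.89 [287. 244.] [529.  275.4  48. ]
selector_tip 0.81 [262. 224.] [603.7 238.6  65. ]
selector_axis 0.82 [290. 218.] [554.2 198.   65. ]
start_top 0.64 [327. 231.] [459.7 218.8  60. ]
flux_pot 0.66 [251. 272.] [589.6 327.9   0. ]
flux_pot 0.22 [328. 229.] [494.7 109.3   0. ]
white_dropper 0.45 [344. 235.] [449.8 125.1   0. ]
driver_blue 0.5 [357. 264.] [389.9 233.4   0. ]
[-4.19662682e-06  7.07098450e-01  7.07115112e-01 -5.38258476e-06] 1.0 86.90765497769449
```

View pics/top0.png

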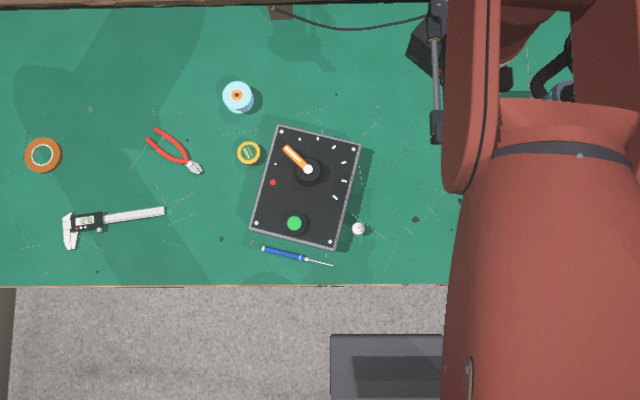

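View pics/side0.png

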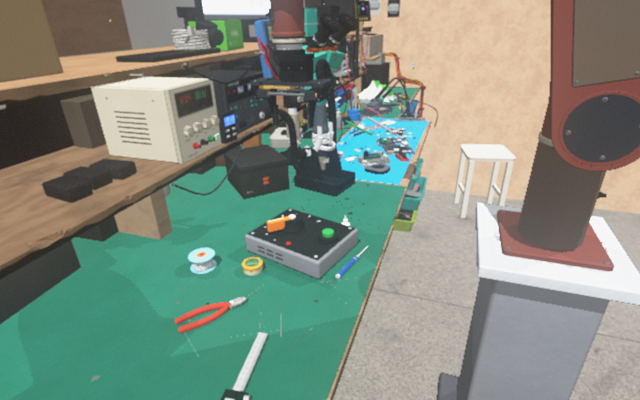

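The picture shows the box at about (305,190) in the top view, turned about −14°. The pointer tip is at (284,146), roughly 60° from the red dot at (272,182), so it looks like click 2. Next I close the fingers and take a close look from above the box.

```bash
cat >> h.py <<'E'
def down(th): return (R.from_euler('z',th)*R.from_quat([0,.70710678,.70710678,0],scalar_first=True)).as_quat(scalar_first=True)
def look(c,n=None,labels=("off_mark","selector_tip","selector_axis","start_top")):
    p=imaging.read_camera(c)
    if n: save(p,n)
    r={}
    for l in labels:
        d=spotter.pinpoint(p,l)
        if d: r[l]=ray(p,d[0]["point"],Z[l] or 60); print(c,l,round(d[0]["p"],2),np.round(d[0]["point"]),np.round(r[l],1))
    return p,r
E
python3 - <<'E'
from h import *
hand.gripper_to(0)
manip.move_to([500,215,260],down(-.26))
p,r=look("wrist","w1.png"); print(p["xyz"],telemetry.read_t(),telemetry.read_finger_gap())
look("top")
for s in (90,-90):
  for a in (50,20,-10,-45,-60):
    t=np.radians(a); x=[553+48*np.cos(t),201+48*np.sin(t),58]
    print(s,a,np.round(planner.solve_ik(x,down(np.radians(a+s))),2) if planner.solve_ik(x,down(np.radians(a+s))) is not None else None)
E
```

```text
wrist off_mark 0.71 [331. 130.] [532.1 267.6  48. ]
wrist selector_tip 0.8 [381. 136.] [587.9 245.6  65. ]
wrist selector_axis 0.75 [359. 177.] [551.4 203.7  65. ]
wrist start_top 0.58 [282. 178.] [456.2 227.1  60. ]
[521.19218995 290.73963408 421.19033715] 3.7667 0.6098126152381357
top selector_axis 0.51 [308. 171.] [549.3 205.   65. ]
90 50 [ 0.26  0.39  1.64 -0.    1.11 -2.18]
90 20 [ 0.22  0.41  1.62 -0.    1.11 -1.7 ]
90 -10 [ 0.19  0.39  1.64 -0.    1.11 -1.21]
90 -45 [ 0.15  0.35  1.69 -0.    1.1  -0.64]
90 -60 [ 0.14  0.33  1.73 -0.    1.09 -0.39]
-90 50 [ 0.26  0.39  1.64 -0.    1.11  0.96]
-90 20 [ 0.22  0.41  1.62 -0.    1.11  1.45]
-90 -10 [ 0.19  0.39  1.64 -0.    1.11  1.93]
-90 -45 [ 0.15  0.35  1.69 -0.    1.1   2.5 ]
-90 -60 None
```

View pics/w1.png

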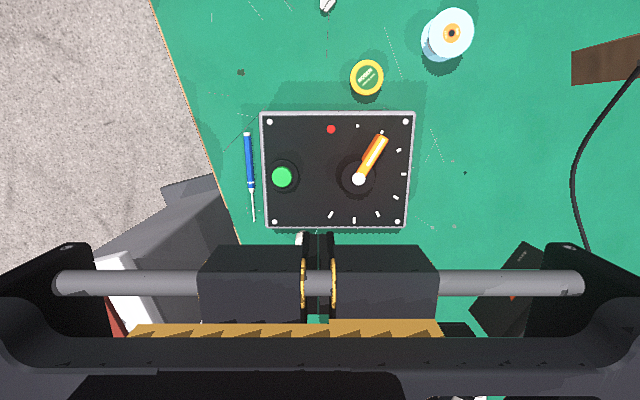

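Seen from the wrist, the pointer tip at (382,138) sits on the second tick (381,131), so it needs 3 clicks clockwise. Fitting the points gives the axis at (552.3, 202.3), the box yaw at −13.5° and the button at (459.5, 224.3). Next: descend beside the bar and push the first click in small arc steps, watching the force.

```bash
cat >> h.py <<'E'
AX=np.array([552.3,202.3]); YAW=-13.5; BTN=np.array([459.5,224.3])
def pose(sel,gap=0.,r=47,hf=15,z=60):
    "finger pose touching bar's CCW side when selector is at sel degrees"
    a=np.radians(120-sel+YAW); u=np.array([np.cos(a),np.sin(a)]); t=np.array([-u[1],u[0]])
    return [*(AX+r*u+(6.5+hf+gap)*t),z], down(a+np.pi/2), t
def sel_of(r):
    v=r["selector_tip"][:2]-AX; return 120+YAW-np.degrees(np.arctan2(v[1],v[0]))
def push(s0,s1,step=2.5):
    for s in np.arange(s0,s1+.01,step):
        x,q,t=pose(s); manip.move_linear(x,q,max_speed=25)
        f=np.array(telemetry.read_wrist_force()); print(round(s,1),"F_t %.1f"%(f[:2]@t),np.round(f,1))
E
python3 - <<'E'
from h import *
x,q,_=pose(60,12,z=130); manip.move_to(x,q)
x,q,_=pose(60,12); print(manip.move_linear(x,q,max_speed=80,f_stop=6))
print(telemetry.read_t(),telemetry.read_ee_pos(),x,telemetry.read_wrist_force())
x,q,_=pose(60,5); manip.move_linear(x,q,max_speed=40)
push(58,72)
p,r=look("wrist","w2.png"); print(telemetry.read_t()); print(sel_of(r) if "selector_tip" in r else "")
p,r=look("side"); print(sel_of(r) if "selector_tip" in r else "")
E
```

```text
False
7.2583 [560.89857759 259.64689491  60.64107805] [np.float64(560.3526236286948), np.float64(259.4524737233183), 60] [ 0.32608213 -0.1939245  -0.08286949]
58.0 F_t 0.7 [-0.5  0.6  0.6]
60.5 F_t 0.0 [-0.3 -0.3  1. ]
63.0 F_t -0.5 [1.1 0.4 0.3]
65.5 F_t 1.4 [-0.1  1.7 -0.6]
68.0 F_t 0.5 [-0.9 -0.1  0.7]
70.5 F_t 0.5 [-0.9 -0.  -0.4]
wrist off_mark 0.71 [388. 203.] [531.3 267.6  48. ]
wrist selector_axis 0.69 [286. 172.] [549.1 204.4  65. ]
wrist start_top 0.67 [435.  51.] [455.1 230.4  60. ]
9.375

side off_mark 0.86 [287. 243.] [531.7 269.3  48. ]
side selector_tip 0.59 [265. 227.] [592.9 249.2  65. ]
side selector_axis 0.84 [290. 220.] [551.4 204.   65. ]
side start_top 0.65 [326. 230.] [463.6 213.3  60. ]
57.357654764108624
```

View pics/w2.png

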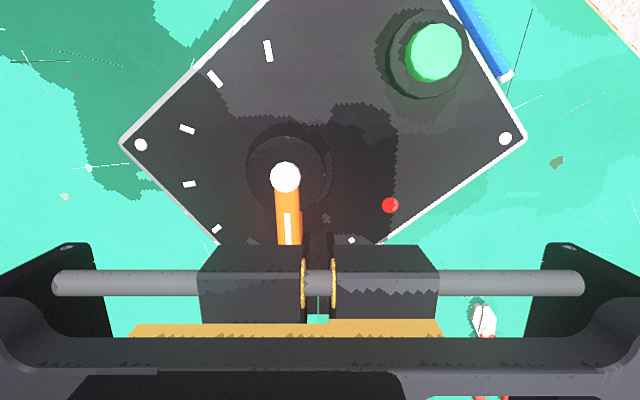

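The bar still stands on click 2 (orange at about (287,215)), with the finger just behind it at (318,250). The fingers are slimmer than I assumed. I continue, measuring the bar angle from the orange pixels at each step and stopping when it snaps.

```bash
cat >> h.py <<'E'
def bar(c="wrist"):
    "selector angle (deg) from the orange pixels"
    p=imaging.read_camera(c); hsv=cv2.cvtColor(p["img"],cv2.COLOR_RGB2HSV)
    m=cv2.inRange(hsv,(8,160,120),(20,255,255)); m[242:]=0
    n,lab,st,_=cv2.connectedComponentsWithStats(m); k=1+np.argmax(st[1:,4]); v,u=np.nonzero(lab==k)
    w=np.array([ray(p,a,77)[:2] for a in zip(u,v)],np.float32)
    d=cv2.fitLine(w,cv2.DIST_L2,0,.01,.01).ravel()[:2]; 
    if d@(w.mean(0)-AX)<0: d=-d
    return 120+YAW-np.degrees(np.arctan2(d[1],d[0])), len(w)
def pushb(s0,s1,snap,step=2.5):
    for s in np.arange(s0,s1+.01,step):
        x,q,t=pose(s); manip.move_linear(x,q,max_speed=25)
        f=np.array(telemetry.read_wrist_force()); b=bar(); print(round(s,1),"F_t %.1f"%(f[:2]@t),"bar %.1f n %d"%b)
        if b[0]>snap: break
    print(telemetry.read_t())
E
python3 - <<'E'
from h import *
print(bar()); pushb(73,90,83)
E
```

```text
(np.float32(66.6232), 943)
73.0 F_t -0.0 bar 69.2 n 982
75.5 F_t -0.2 bar 72.1 n 1009
78.0 F_t 0.0 bar 75.2 n 1067
80.5 F_t -0.9 bar 78.6 n 1077
83.0 F_t -0.0 bar 90.9 n 1076
11.175
```

It snapped cleanly to click 3 (bar at 90.9°) at finger index 83. The next snaps should come at about 113 and 143.

Run:
```python
from h import *
pushb(88,103,113,5); pushb(105.5,116,113)
```

```text
88.0 F_t -0.0 bar 90.1 n 1099
93.0 F_t 0.0 bar 88.0 n 1097
98.0 F_t 1.1 bar 94.7 n 831
103.0 F_t -0.5 bar 102.9 n 388
12.7083
105.5 F_t -0.3 bar 103.3 n 431
108.0 F_t 0.6 bar 95.4 n 505
110.5 F_t -0.1 bar 104.8 n 479
113.0 F_t 0.5 bar 116.2 n 382
13.9083
```

Run:
```python
from h import *
p,r=look("wrist","w3.png"); p,r=look("side"); print(sel_of(r) if "selector_tip" in r else "")
```

```text
wrist off_mark 0.61 [390. 121.] [531.9 268.2  48. ]
wrist selector_tip 0.55 [393. 120.] [530.7 265.6  65. ]
wrist selector_axis 0.54 [300. 118.] [524.4 217.5  65. ]
side off_mark 0.71 [288. 242.] [532.4 266.2  48. ]
side selector_tip 0.76 [269. 216.] [604.2 203.4  65. ]
side selector_axis 0.77 [293. 218.] [549.7 196.1  65. ]
side start_top 0.74 [291. 218.] [559.1 186.2  60. ]
105.2960214905282
```

View pics/w3.png

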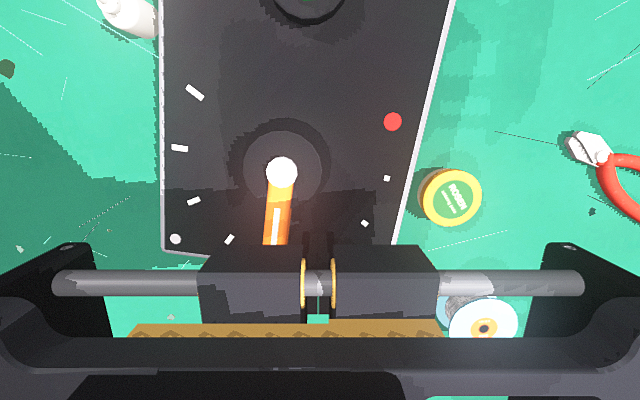

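The bar (281,172)→(275,240) now leads the finger. Ticks 5 to 8 show at (229,239), (194,201), (180,148) and (194,92), so it is on click 4. For the last click I use a wider colour mask, with a hard limit at finger index 148.

```bash
sed -i 's/m=cv2.inRange.*/m=cv2.inRange(hsv,(5,90,70),(30,255,255)); m[242:]=0; m[:,:210]=0; m[:,340:]=0/' h.py
python3 - <<'E'
from h import *
print(bar()); pushb(118,133,140.5,5); pushb(135.5,148,142,2.5)
p,r=look("wrist","w4.png")
E
```

```text
(np.float32(120.39108), 1234)
118.0 F_t 0.1 bar 120.1 n 1255
123.0 F_t 0.9 bar 118.1 n 1293
128.0 F_t 1.0 bar 120.0 n 1292
133.0 F_t 1.3 bar 125.0 n 1312
15.9917
135.5 F_t 0.4 bar 127.7 n 1309
138.0 F_t 0.4 bar 129.4 n 1322
140.5 F_t 0.2 bar 133.5 n 1305
143.0 F_t -0.3 bar 136.1 n 1301
145.5 F_t -0.5 bar 144.7 n 1281
17.4917
wrist off_mark 0.95 [348.  63.] [530.7 268.5  48. ]
wrist selector_axis 0.93 [281. 163.] [548.8 207.4  65. ]
wrist start_top 0.64 [452. 101.] [580.6 297.9  60. ]
```

View pics/w4.png

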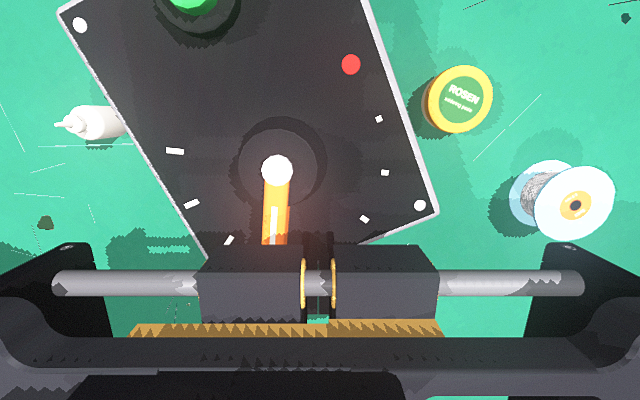

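The bar has moved ahead of the finger again, at (277,170)→(274,243). I retreat, lift and check from above before pressing.

Run:
```python
from h import *
x,q,_=pose(145,14); manip.move_linear(x,q,max_speed=60)
x,q,_=pose(145,14,z=140); manip.move_linear(x,q,max_speed=120)
manip.move_to([470,215,240],down(-.26))
p,r=look("wrist","w5.png"); print(sel_of(r) if "selector_tip" in r else "",telemetry.read_t())
p,r=look("top"); p,r=look("side"); print(sel_of(r) if "selector_tip" in r else "")
```

```text
wrist off_mark 0.82 [358. 122.] [533.5 269.9  48. ]
wrist selector_tip 0.63 [424. 199.] [589.2 162.3  65. ]
wrist selector_axis 0.75 [386. 172.] [551.  206.4  65. ]
wrist start_top 0.78 [302. 176.] [454.1 226.9  60. ]
153.81320221402478 20.3333
side off_mark 0.84 [290. 243.] [525.6 269.1  48. ]
side selector_tip 0.79 [282. 211.] [589.  167.8  65. ]
side selector_axis 0.86 [292. 217.] [551.8 191.7  65. ]
side start_top 0.44 [327. 230.] [462.9 214.5  60. ]
149.76058845807256
```

View pics/w5.png

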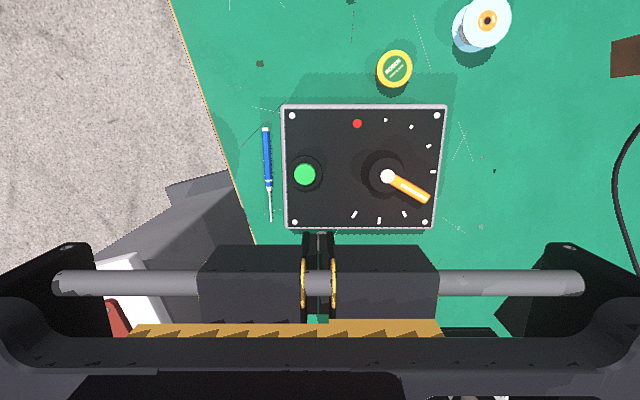

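The pointer tip at (428,199) covers the fifth tick: ticks 1 to 4 lead up to (433,171) and tick 6 is at (404,213). The selector is at speed 5, measured at 150–154°. Now I press the button at (304,174).

Run:
```python
from h import *
q=down(-.24); b=[458.5,225]
manip.move_to([*b,95],q)
print(manip.move_linear([*b,68],max_speed=50,f_stop=7))
hit=False
for z in np.arange(66,44,-1.0):
    hit=manip.move_linear([*b,z],max_speed=15,f_stop=9)
    f=telemetry.read_wrist_force()[2]; print(z,np.round(telemetry.read_ee_pos()[2],1),round(f,1))
    if hit or f>9: break
manip.hold(.2); print(telemetry.read_wrist_force(),telemetry.read_ee_pos(),telemetry.read_t())
```

```text
False
66.0 66.2 3.6
65.0 65.1 3.1
64.0 64.3 6.8
63.0 64.2 13.8
[-5.28768964 -1.93681622 12.85101346] [458.66606832 225.05667171  64.18914775] 23.3917
```

Run:
```python
from h import *
for z in np.arange(65,73,.8):
    manip.move_linear([458.5,225,z],max_speed=15); F=[]
    for _ in range(6): F.append(telemetry.read_wrist_force()[2]); manip.hold(.02)
    print(np.round(telemetry.read_ee_pos()[2],2),np.round(np.mean(F),2))
print(telemetry.read_t())
```

```text
64.9 3.71
65.78 2.95
66.65 2.35
67.43 2.12
68.21 2.05
68.94 0.94
69.49 -0.08
70.63 0.02
71.44 0.21
72.22 0.24
26.925
```

The force falls from about 4 N at 64.2 mm to zero at about 69.3 mm. That is the full 5 mm stroke, and the button is back up. I retreat, do a last check and hand in.

Run:
```python
from h import *
manip.move_linear([458.5,225,150],max_speed=120); manip.move_to([470,215,240],down(-.26))
p,r=look("wrist"); print(sel_of(r) if "selector_tip" in r else ""); p,r=look("side"); print(sel_of(r) if "selector_tip" in r else "",telemetry.read_t())
print(ticket.hand_in())
```

```text
wrist off_mark 0.59 [354. 122.] [530.2 270.5  48. ]
wrist selector_tip 0.94 [421. 199.] [586.5 163.6  65. ]
wrist selector_axis 0.7 [385. 172.] [550.  207.1  65. ]
wrist start_top 0.76 [305. 171.] [459.2 231.3  60. ]
155.0398906096705
side off_mark 0.87 [291. 240.] [529.3 256.9  48. ]
side selector_tip 0.98 [282. 210.] [589.2 167.3  65. ]
side selector_axis 0.7 [293. 220.] [545.6 203.2  65. ]
side start_top 0.59 [329. 230.] [458.4 213.9  60. ]
149.9821621538465 28.6833
the job is handed in; nothing more can be done
None
```

The selector was pushed three clicks, from speed 2 to speed 5, the start button was pressed its full 5 mm and came back up, and the job was handed in at 28.7 s; the hand-in gave no verdict.

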